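# Prop up the leaning volume with the twin of the row's bookend

## Robot

A 7-joint arm with a two-finger parallel gripper is mounted at the origin on the work surface; the furniture and walls round the work are solid. World frame = base frame: x ahead of the robot, y to its left, z up, the work surface at z = 0. Lengths are in m, angles in rad, forces in N, time in s.
With the tool pointing down it reaches from about 0.425 to 0.875 m from the base axis. Payload 4.7 kg.
Tool frame: the origin (TCP) lies on the centre line of the jaws, within the pads' length; the fingertips stand ahead of it and the grasp point (between the pads) lies 8 mm behind it (ctrl.finger_overhang is the x of the fingertips in the tool frame, in m); x points along the fingers, z is the direction in which the jaws open and shut, and the axes are right-handed (so a half turn about x gives the same grasp; the last joint's range is limited). The gripper opens to 87 mm and grips with 3 to 60 N. Pads are 19 mm wide; open, the fingers measure 117 mm over their backs; the gripper's body (75 mm by 190 mm) begins 51 mm behind the grasp point.
Start: joints at [1.321, 0.321, -0.07, 1.45, 0.023, 1.371, -0.057], TCP at [0.169, -0.628, 0.234] pointing down, gripper open.
Joint ranges: [-2.86, 2.86], [-0.3, 2.09], [-1.38, 1.24], [0.06, 2.45], [-1.56, 4.7], [0.09, 2.05], [-2.69, 2.69]. Speed limits (rad/s): [2.57, 2.57, 3.14, 3.14, 3.14, 3.14, 3.14].

## Interface

Orientations are given as a rotation vector (axis times angle).
In Python, from bench import readout, viewer, job, nets, ctrl gives the robot as it stands.
- The arm moves only by the shell command python3 -m creep 'ROWS' [FORCE]. ROWS is JSON, a list of rows, each an object with "linear": the shift along the tool's x, y, z in m, a list of three; "twist": the turn, a rotation vector about the tool's x, y, z in degrees, a list of three; "fingers": the gripper's target within -1 to 1 (shut at 1, half-way at 0, fully open at -1). A call has 1 to 8 rows; each row is the pose to reach, as a shift and turn from the pose commanded when the call began, along the tool's axes at that moment; what a row does not reach only later rows make up. A row lasts 1/12 s, in which the tool goes at most 41.7 mm and 7.16 degrees, less where a joint would pass 70% of its speed; a pose out of reach is approached as far as the arm can. A call with a gripper value outside its range is refused whole. The fingers move at their own pace and stop on an object; FORCE is the grip in N (left out, the last holds). Time passes only in rows, so rows that repeat a pose let the fingers close. It gives the time, the measured TCP pose, the force and the opening at its end, in the units of the state.
- readout.get_state(): the state, without advancing time (a new reading comes with each control period).
- viewer.get_image(name): name is "side" or "top"; returns (picture, depth): 480x640x3 uint8, red, green, blue; 480x640 float32, m along the optical axis (not along the pixel's ray), 0 where there is no reading.
- viewer.camera_params(name): a dict with "K" (3x3 intrinsics, pixels), "k1" (the pictures are not rectified: a ray, as slopes to the right and down, at radius r is drawn at 1 + k1 r^2 times it, then the intrinsics apply), "cam_to_world" (4x4, takes a point from camera to world coordinates). Camera axes: x right, y down, z forward; pixel columns grow to the right and rows downward; lengths in m; the calibration is good to about 2 mm. A picture is of the moment at which its call begins. camera_params takes no time and is no camera call.
- job.close_job(): hands the job in, once; it reports no verdict.
Trained networks look in the newest picture that a camera, given by its name, has taken for a name from the list of things; names that differ only in an ending like _2 or _b are one class to them, and where a whole thing is asked for, a point or a joint stands for the part that bears it (a point fixed in the world has none). Each returns a list of dicts, best first, with "conf" (0 to 1); they miss things now and then, are a little off and sometimes report something else, mostly with a low value. They report only what shows in the picture. A call takes as long as a camera call.
- nets.boxes_of(camera, label): "centre" ([x, y, z] in m, in world coordinates, good to about 4 mm: the middle of the surface that is visible of it).
- nets.place_of(camera, label): "centre" ([x, y, z] in m, in world coordinates, good to about 4 mm: a listed point, or the origin of a listed thing).
The state is a dict: "time": time; "joint_positions": joint angles; "qd": joint speeds; "joint_torque": joint torques, N m; "position": TCP position; "tool_rot": TCP orientation; "ft_force": force on the tool from outside, world axes, zero at the start; "torque": the same for the moment, N m; "grip_width": opening from 0.0 (shut) to 1.0 (fully open).
Only numpy, scipy, OpenCV 4.12 (cv2) and the standard library are available. Lean on these libraries where they do the work, as an engineer would, in place of code of your own. Each camera call takes 0.05 s, during which the arm holds its last target.

## Task

The row of bound volumes is held by a bookend at its left end only, and the volume at its open right end has slumped against the others. Among the other three bookends on the table find the twin of the row's own bookend (same shape) and slide it along the table, never lifting it, squarely and centred up against the slumped volume until that stands upright and the whole row is snug between the pair, then let go. Leave the row, its own bookend, the two odd bookends and everything else where they stand, and let no volume or bookend fall over.

Things in the scene. Friction and masses are not known exactly. Their poses are not given: they have to be found in the camera images.
- leaning_volume: Loose dark cloth-bound volume, 32 mm thick (y), 172 mm tall (z), 126 mm deep (x, spine at -x towards the robot), 0.38 kg. Origin: centre of its bottom face. The volume at the open right-hand (-y) end of the row: its head rests against volume_1 and it leans about 0.3 rad, with its foot standing out to the right; that foot edge is about 99 mm from volume_1's middle. Pushed in at the foot, it rises upright against volume_1.
- volume_1: Loose dark cloth-bound volume, 34 mm thick (y), 180 mm tall (z), 126 mm deep (x, spine at -x towards the robot), 0.42 kg. Origin: centre of its bottom face. Stands upright, next to the leaning volume; its y axis runs along the row, from the open end to the row's own bookend.
- volume_2: Loose dark cloth-bound volume, 28 mm thick (y), 174 mm tall (z), 126 mm deep (x, spine at -x towards the robot), 0.36 kg. Origin: centre of its bottom face. Stands upright between volume_1 and volume_3.
- volume_3: Loose dark cloth-bound volume, 38 mm thick (y), 184 mm tall (z), 126 mm deep (x, spine at -x towards the robot), 0.48 kg. Origin: centre of its bottom face. Stands upright next to the row's own bookend.
- arched_a: Loose wooden L bookend, 0.6 kg, half-round top, peak 150 mm, one 14 mm strut in the middle. Origin: middle of base's underside. Base 100 (x) by 120 (y) mm, 18 thick, straight rear edge at x = -50 mm. Panel 120 wide, 16 thick on the +x end; its flat books' face is at x = +50 mm, looking to +x. Struts under z 75 mm. One of the two _a stands at the row's left (+y) end, face against volume_3, 0.134 m from volume_1; the other alone, behind the row.
- arched_b: Loose wooden L bookend, 0.6 kg, half-round top, peak 150 mm, one 14 mm strut in the middle. Origin: middle of base's underside. Base 100 (x) by 120 (y) mm, 18 thick, straight rear edge at x = -50 mm. Panel 120 wide, 16 thick on the +x end; its flat books' face is at x = +50 mm, looking to +x. Struts under z 75 mm. The two _b stand right of the row, in either order, facing roughly towards it.
- square_a: Loose wooden L bookend, 0.6 kg, square top, 115 mm high, a 14 mm strut along each side. Origin: middle of base's underside. Base 100 (x) by 120 (y) mm, 18 thick, straight rear edge at x = -50 mm. Panel 120 wide, 16 thick on the +x end; its flat books' face is at x = +50 mm, looking to +x. Struts under z 75 mm. One of the two _a stands at the row's left (+y) end, face against volume_3, 0.134 m from volume_1; the other alone, behind the row.
- square_b: Loose wooden L bookend, 0.6 kg, square top, 115 mm high, a 14 mm strut along each side. Origin: middle of base's underside. Base 100 (x) by 120 (y) mm, 18 thick, straight rear edge at x = -50 mm. Panel 120 wide, 16 thick on the +x end; its flat books' face is at x = +50 mm, looking to +x. Struts under z 75 mm. The two _b stand right of the row, in either order, facing roughly towards it.
- arched_b_face (a point): Point on the books' face of arched_b, at its middle, 10 mm above the table. The bookend slides on its rubber sole at about 4 to 9 N.
- square_b_face (a point): Point on the books' face of square_b, at its middle, 10 mm above the table. The bookend slides on its rubber sole at about 4 to 9 N.
- paperweight: Bystander: leatherette paper weight with a finger knob, 46 x 76 x 49 mm, origin under its centre.
- dropper: Bystander: amber dropper bottle, 34 mm across, 110 mm tall, origin under its centre.
- jar: Bystander: white jar with black lid, 56 mm across, 55 mm tall, origin under its centre.

How it is judged:
At the end, for the whole second after the job is handed in: All volumes upright (0.06 rad), the leaner beside volume_1 and the twin's face against it: gaps under 6 mm, twin centred within 30 mm, square within 0.12 rad, at rest; leaner in line within 25 mm, 0.12 rad; other volumes and own bookend moved under 25 mm, odd bookends under 20 mm (angle between each of leaning_volume, volume_1, volume_2, volume_3's own z axis and vertical below 0.06 rad and linear speed of leaning_volume below 0.01 m/s and y of leaning_volume in the frame of volume_1 between -0.039 and -0.028 m and x of leaning_volume in the frame of volume_1 between -0.025 and 0.025 m and angle between the y axis of leaning_volume and the y axis of volume_1, either way round below 0.12 rad and distance of each of volume_1, volume_2, volume_3 from where it was at the start of the episode below 0.025 m and ((y of arched_a in the frame of volume_1 below 0.17 m and horizontal distance between arched_a and volume_1 below 0.18 m and y of arched_b_face in the frame of leaning_volume between -0.022 and -0.01 m and x of arched_b_face in the frame of leaning_volume between -0.03 and 0.03 m and angle between the x axis of arched_b and the y axis of leaning_volume, either way round below 0.12 rad and angle between arched_b's own z axis and vertical below 0.06 rad and distance of arched_a from where it was at the start of the episode below 0.025 m and distance of each of square_a, square_b from where it was at the start of the episode below 0.02 m and linear speed of arched_b below 0.01 m/s) or (y of square_a in the frame of volume_1 below 0.17 m and horizontal distance between square_a and volume_1 below 0.18 m and y of square_b_face in the frame of leaning_volume between -0.022 and -0.01 m and x of square_b_face in the frame of leaning_volume between -0.03 and 0.03 m and angle between the x axis of square_b and the y axis of leaning_volume, either way round below 0.12 rad and angle between square_b's own z axis and vertical below 0.06 rad and distance of square_a from where it was at the start of the episode below 0.025 m and distance of each of arched_a, arched_b from where it was at the start of the episode below 0.02 m and linear speed of square_b below 0.01 m/s))); the robot touches nothing.
It fails at once if a bookend is lifted more than 25 mm off the table (height (world z) of any of arched_a, arched_b, square_a, square_b above 0.025 m).
It fails at once if a volume or a bookend falls over (angle between any of arched_a, arched_b, square_a, square_b, volume_1, volume_2, volume_3, leaning_volume's own z axis and vertical above 0.6 rad).
It fails at once if a bystander is moved more than 20 mm (distance of any of paperweight, dropper, jar from where it was at the start of the episode above 0.02 m).
It also fails if it takes over 45 s, if anything falls off the work surface, if the arm or the gripper's body presses on something with over 40 N, if the wrist force passes 120 N, or if a joint passes its speed limit or range.

## Working session

There is one attempt and no reset: what is moved stays moved. The work goes in short steps, Python scripts to look and compute and a shell command to move; the robot and the scene stay as the last step left them, time stands still between calls to the robot, and variables do not carry over. Pictures are saved under pics/ and viewed, and the job is handed in when it is done.

```bash
ls; mkdir -p pics; python3 - <<'E'
from bench import readout, viewer, job, nets, ctrl
import cv2,numpy as np
s=readout.get_state(); print({k:np.round(v,3).tolist() for k,v in s.items()}); print(ctrl.finger_overhang)
for n in("side","top"):
    p,d=viewer.get_image(n); cv2.imwrite(f"pics/{n}0.png",p[:,:,::-1]); np.save(f"/tmp/{n}d.npy",d)
    c=viewer.camera_params(n); print(n,np.round(c["K"],1).tolist(),c["k1"],np.round(c["cam_to_world"],3).tolist())
for n in("side","top"):
    for l in ["arched_a","square_a","leaning_volume","volume_1","arched_b_face","square_b_face","paperweight","dropper","jar"]:
        print(n,l,[(np.round(r["centre"],3).tolist(),round(r["conf"],2)) for r in nets.place_of(n,l)][:5])
E
```

```text
pics
{'time': 0.0, 'joint_positions': [1.321, 0.322, -0.07, 1.452, 0.023, 1.371, -0.057], 'qd': [-0.001, 0.0, -0.0, 0.0, 0.0, 0.001, 0.0], 'joint_torque': [0.001, -49.129, -0.403, -31.252, -0.064, 0.044, 0.0], 'position': [0.169, -0.627, 0.232], 'tool_rot': [1.014, 1.324, -1.012], 'ft_force': [0.863, -0.168, -0.397], 'torque': [0.046, -0.007, 0.01], 'grip_width': 1.003}
0.011
side [[600.9, 0.0, 326.9], [0.0, 600.9, 240.5], [0.0, 0.0, 1.0]] -0.05484626825859133 [[0.13, 0.855, -0.502, 1.155], [0.992, -0.107, 0.073, 0.015], [0.009, -0.507, -0.862, 1.056], [0.0, 0.0, 0.0, 1.0]]
top [[436.1, 0.0, 324.8], [0.0, 436.1, 232.8], [0.0, 0.0, 1.0]] 0.010167888321377157 [[0.193, -0.76, 0.621, 0.036], [-0.981, -0.157, 0.114, -0.013], [0.011, -0.631, -0.776, 0.73], [0.0, 0.0, 0.0, 1.0]]
side arched_a [([0.698, 0.222, 0.002], 0.88), ([0.64, -0.176, -0.006], 0.73)]
side square_a [([0.494, 0.367, 0.001], 0.96), ([0.414, -0.171, -0.002], 0.88)]
side leaning_volume [([0.512, 0.155, 0.001], 0.85)]
side volume_1 [([0.509, 0.264, 0.004], 0.84), ([0.509, 0.237, -0.001], 0.74), ([0.496, 0.296, -0.002], 0.63)]
side arched_b_face [([0.642, -0.127, 0.014], 0.82)]
side square_b_face [([0.417, -0.128, 0.012], 0.85)]
side paperweight []
side dropper [([0.764, -0.09, -0.0], 0.69)]
side jar []
top arched_a [([0.643, -0.18, -0.003], 0.92), ([0.701, 0.221, 0.002], 0.82), ([0.359, 0.122, -0.0], 0.4), ([0.507, 0.232, 0.001], 0.32)]
top square_a [([0.497, 0.366, -0.003], 0.73), ([0.416, -0.175, 0.002], 0.63)]
top leaning_volume [([0.51, 0.151, 0.002], 0.7)]
top volume_1 [([0.51, 0.268, -0.002], 0.94), ([0.508, 0.235, 0.003], 0.92), ([0.502, 0.299, -0.0], 0.78)]
top arched_b_face [([0.646, -0.125, 0.011], 0.85)]
top square_b_face [([0.413, -0.12, 0.016], 0.76), ([0.418, -0.176, -0.0], 0.25)]
top paperweight [([0.358, 0.124, 0.002], 0.55)]
top dropper [([0.767, -0.088, 0.003], 0.78)]
top jar [([0.37, 0.241, -0.0], 0.92)]
```

View pics/side0.png

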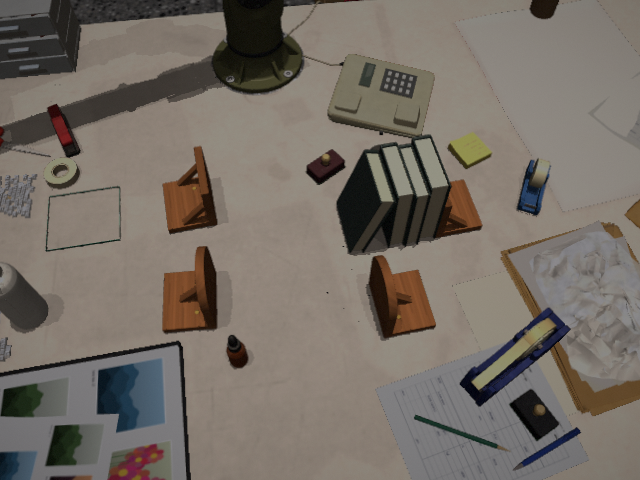

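View pics/top0.png

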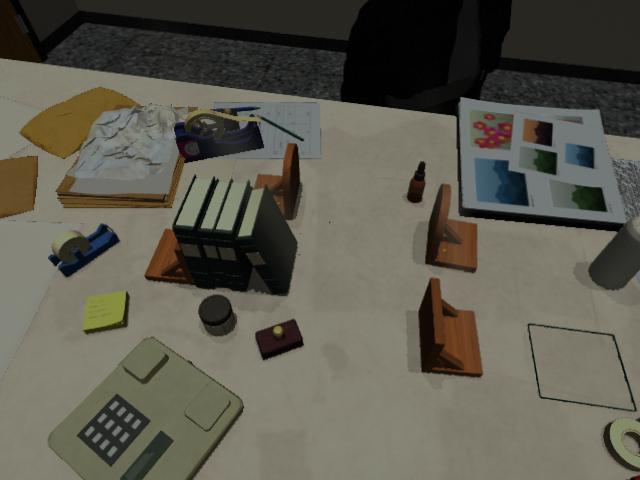

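```bash
cat > h.py <<'E'
from bench import readout, viewer, job, nets, ctrl
import cv2,numpy as np
from scipy.spatial.transform import Rotation as R
def cloud(n):
    p,d=viewer.get_image(n); c=viewer.camera_params(n); K=np.array(c["K"]);T=np.array(c["cam_to_world"]);k1=c["k1"]
    v,u=np.mgrid[0:480,0:640]; x=(u-K[0,2])/K[0,0]; y=(v-K[1,2])/K[1,1]
    a,b=x.copy(),y.copy()
    for _ in range(8):
        f=1+k1*(a*a+b*b); a=x/f;b=y/f
    P=np.stack([a*d,b*d,d],-1)@T[:3,:3].T+T[:3,3]; P[d<=0]=np.nan
    return p,P
def topview(P,col,zmin=0.006,x0=.3,x1=.8,y0=-.3,y1=.45,s=1000):
    im=np.full((int((x1-x0)*s),int((y1-y0)*s),3),255,np.uint8)
    m=(P[...,2]>zmin)&(P[...,0]>x0)&(P[...,0]<x1-.001)&(P[...,1]>y0+.001)&(P[...,1]<y1)
    q=P[m]; o=np.argsort(q[:,2]); q=q[o]
    h=cv2.applyColorMap((np.clip(q[:,2]/.2,0,1)*255).astype(np.uint8),cv2.COLORMAP_JET)[:,0]
    im[((x1-q[:,0])*s).astype(int).clip(0,im.shape[0]-1),((y1-q[:,1])*s).astype(int).clip(0,im.shape[1]-1)]=h
    return im
def rect(P,c,r,z0,z1):
    m=(np.hypot(P[...,0]-c[0],P[...,1]-c[1])<r)&(P[...,2]>z0)&(P[...,2]<z1)
    return P[m]
E
python3 - <<'E'
from h import *
ims=[]
p,P=cloud("side"); p2,P2=cloud("top")
a=cv2.resize(p[140:260,320:500],None,fx=3,fy=3,interpolation=2); b=cv2.resize(p2[160:300,130:310],None,fx=3,fy=2.57,interpolation=2)
cv2.imwrite("pics/zoom.png",np.hstack([a,b[:360]])[:,:,::-1][:, ::1] if 0 else cv2.resize(np.hstack([a,b[:360] if b.shape[0]>=360 else a]),(800,270))[:,:,::-1])
cv2.imwrite("pics/tv_s.png",topview(P,p)); cv2.imwrite("pics/tv_t.png",topview(P2,p2))
np.save("/tmp/P.npy",P);np.save("/tmp/P2.npy",P2)
E
```

```text
(no output)
```

View pics/zoom.png

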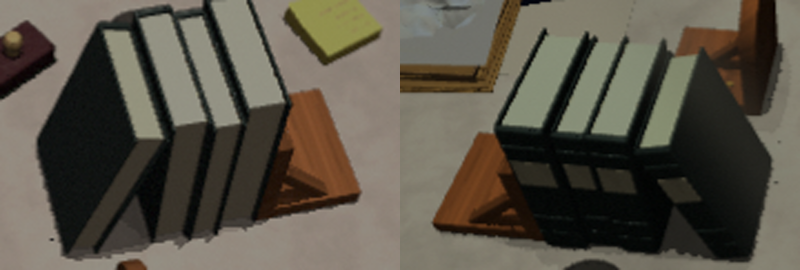

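View pics/tv_s.png

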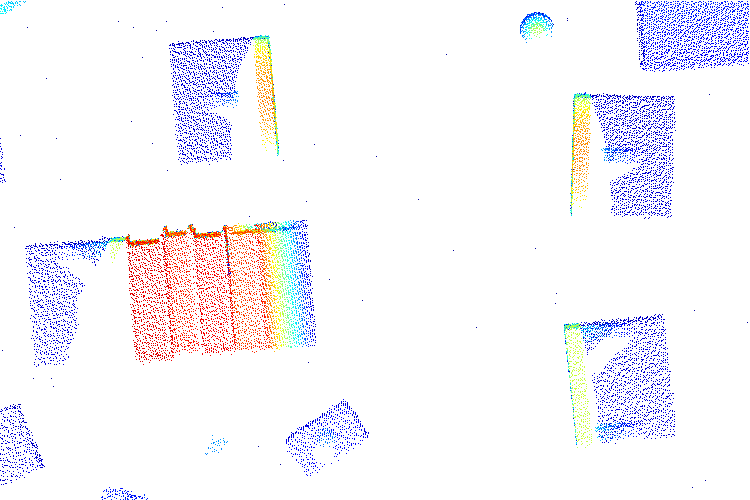

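View pics/tv_t.png

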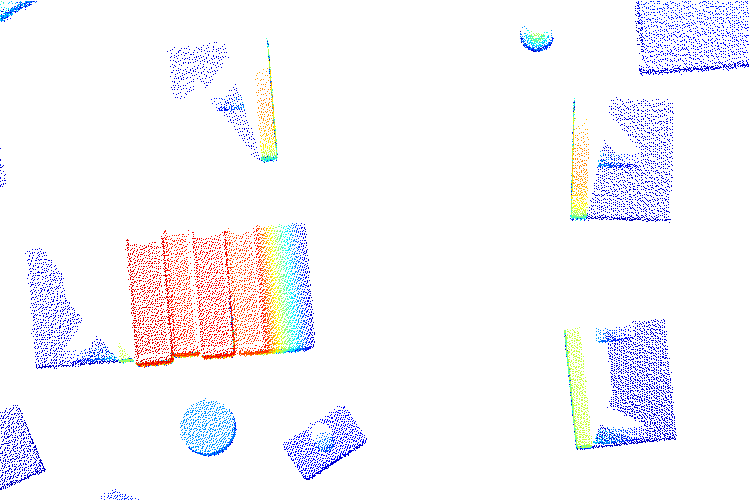

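Own bookend shows a strut at each side edge (top and side clouds) and no arch above the books, so it is the square one, and the twin is square_b at (0.415, -0.173). Next I fit the precise poses.

```bash
python3 - <<'E'
from h import *
P=np.concatenate([np.load("/tmp/P.npy").reshape(-1,3),np.load("/tmp/P2.npy").reshape(-1,3)])
def mr(c,r,z0,z1,name):
    q=rect(P,c,r,z0,z1)[:,:2]; 
    k=np.array([ (np.hypot(*(q-a).T)<.006).sum()>8 for a in q]); q=q[k]
    b=cv2.minAreaRect((q*1000).astype(np.float32)); print(name,len(q),np.round(b[0],1),np.round(b[1],1),round(b[2],2)); print(np.round(cv2.boxPoints(b)).tolist())
mr((.42,-.12),.1,.105,.125,"sqb paneltop")
mr((.415,-.173),.1,.012,.13,"sqb all")
mr((.495,.367),.085,.012,.022,"own base")
mr((.5,.27),.1,.165,.19,"upright tops")
q=rect(P,(.5,.27),.15,.006,.3)
mr((.5,.24),.13,.02,.19,"all books")
# panel face plane sq_b: points z 30..110
for s,nm in((np.load("/tmp/P2.npy").reshape(-1,3),"face"),):
    q=rect(s,(.42,-.12),.075,.03,.11); 
    print(len(q))
q=rect(P,(.51,.15),.09,.003,.03); print("leaner foot", np.round(np.percentile(q[:,1],[0,1,5,50]),3), np.round(np.percentile(q[:,0],[1,99]),3))
E
```

```text
sqb paneltop 1184 [ 413.7 -128.6] [124.   17.1] 6.18
[[351.0, -127.0], [353.0, -144.0], [476.0, -130.0], [474.0, -113.0]]
sqb all 6994 [ 418.2 -170.8] [127.6 102.7] 6.03
[[349.0, -126.0], [360.0, -229.0], [487.0, -215.0], [476.0, -113.0]]
own base 2178 [497.4 366.1] [128.9 112.9] 2.3
[[431.0, 420.0], [435.0, 307.0], [564.0, 312.0], [559.0, 425.0]]
upright tops 7728 [506.5 252.7] [137.9 135.8] 4.92
[[432.0, 314.0], [444.0, 179.0], [581.0, 191.0], [569.0, 326.0]]
all books 20460 [473.1 246.4] [206.4 221.4] 2.16
[[366.0, 353.0], [374.0, 132.0], [580.0, 140.0], [572.0, 361.0]]
1142
leaner foot [0.062 0.074 0.098 0.144] [0.442 0.589]
```

```bash
cat >> h.py <<'E'
def axes(): 
    s=readout.get_state(); return np.array(s["position"]),R.from_rotvec(s["tool_rot"]).as_matrix()
def plan(pt,yaw_z,pitch=0):
    """pt world TCP target, yaw_z = world angle of tool z (deg), tool x down"""
    p,M=axes(); best=None
    for a in (yaw_z,yaw_z+180):
        z=np.array([np.cos(np.radians(a)),np.sin(np.radians(a)),0]); x=np.array([0,0,-1.]); T=np.stack([x,np.cross(z,x),z],1)
        w=np.degrees(R.from_matrix(M.T@T).as_rotvec())
        if best is None or np.linalg.norm(w)<np.linalg.norm(best[1]): best=(M.T@(np.array(pt)-p),w)
    print("linear",np.round(best[0],4).tolist(),"twist",np.round(best[1],2).tolist())
E
python3 - <<'E'
from h import *
p,M=axes(); print(p,np.round(M,3).tolist())
plan((.4137,-.1286,.25),95.9)
E
```

```text
[ 0.16950089 -0.62753929  0.23359577] [[-0.0, 0.965, 0.261], [-0.0, 0.261, -0.965], [-1.0, -0.0, 0.0]]
linear [-0.0165, 0.3659, -0.418] twist [9.22, 0.01, 0.0]
```

```bash
python3 -m creep '[{"linear":[-0.017,0.03,-0.03],"twist":[0,0,0],"fingers":0},{"linear":[-0.017,0.055,-0.06],"twist":[3,0,0],"fingers":0},{"linear":[-0.017,0.08,-0.09],"twist":[3,0,0],"fingers":0},{"linear":[-0.017,0.105,-0.12],"twist":[9.2,0,0],"fingers":0},{"linear":[-0.017,0.13,-0.15],"twist":[9.2,0,0],"fingers":0},{"linear":[-0.017,0.157,-0.18],"twist":[9.2,0,0],"fingers":0},{"linear":[-0.017,0.183,-0.21],"twist":[9.2,0,0],"fingers":0},{"linear":[-0.017,0.21,-0.24],"twist":[9.2,0,0],"fingers":0}]'; python3 - <<'E'
from h import *
plan((.4137,-.1286,.25),95.9)
E
```

```text
time: 1.77
position: [0.31, -0.3393, 0.2508]
tool_rot: [1.132, 1.255, -1.133]
ft_force: [1.8, -0.2, 0.5]
grip_width: 0.528
linear [0.0006, 0.1248, -0.199] twist [-0.01, 0.06, -0.01]
```

```bash
python3 -m creep '[{"linear":[0,0.02,-0.033],"twist":[0,0,0],"fingers":0},{"linear":[0,0.041,-0.066],"twist":[0,0,0],"fingers":0},{"linear":[0,0.062,-0.1],"twist":[0,0,0],"fingers":0},{"linear":[0,0.083,-0.133],"twist":[0,0,0],"fingers":0},{"linear":[0,0.104,-0.166],"twist":[0,0,0],"fingers":0},{"linear":[0,0.125,-0.199],"twist":[0,0,0],"fingers":0},{"linear":[0,0.125,-0.199],"twist":[0,0,0],"fingers":0}]'; python3 - <<'E'
from h import *
p,P=cloud("side"); p2,P2=cloud("top")
cv2.imwrite("pics/a.png",cv2.resize(np.hstack([p,p2]),(800,300))[:,:,::-1])
plan((.4137,-.1286,.064),95.9)
E
```

```text
time: 2.35
position: [0.4167, -0.1222, 0.2513]
tool_rot: [1.126, 1.26, -1.121]
ft_force: [-0.5, 0.7, 0.7]
grip_width: 0.497
linear [0.1869, -0.0003, -0.0005] twist [0.26, 0.07, -0.01]
```

View pics/a.png

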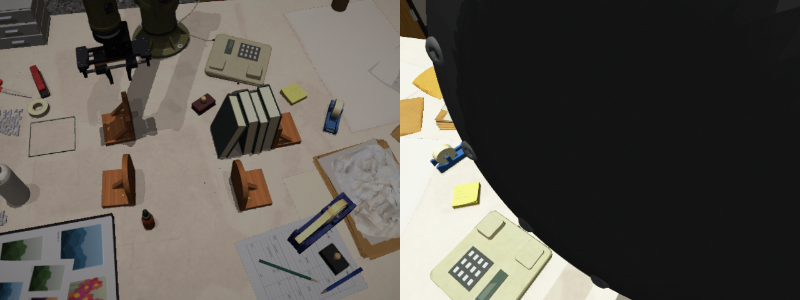

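```bash
python3 -m creep '[{"linear":[0.035,0,0],"twist":[0,0,0],"fingers":0},{"linear":[0.07,0,0],"twist":[0,0,0],"fingers":0},{"linear":[0.105,0,0],"twist":[0,0,0],"fingers":0},{"linear":[0.135,0,0],"twist":[0,0,0],"fingers":0},{"linear":[0.16,0,0],"twist":[0,0,0],"fingers":0},{"linear":[0.177,0,0],"twist":[0,0,0],"fingers":0},{"linear":[0.186,0,0],"twist":[0,0,0],"fingers":0},{"linear":[0.186,0,0],"twist":[0,0,0],"fingers":0}]'; python3 - <<'E'
from h import *
p,P=cloud("side")
cv2.imwrite("pics/b.png",cv2.resize(p[60:300,50:350],(750,600))[:,:,::-1])
plan((.4137,-.1286,.064),95.9)
E
```

```text
time: 3.12
position: [0.4115, -0.1309, 0.0627]
tool_rot: [1.134, 1.259, -1.136]
ft_force: [-0.9, 0.1, -0.6]
grip_width: 0.5
linear [0.0001, 0.0012, -0.0023] twist [-0.07, -0.05, 0.08]
```

View pics/b.png

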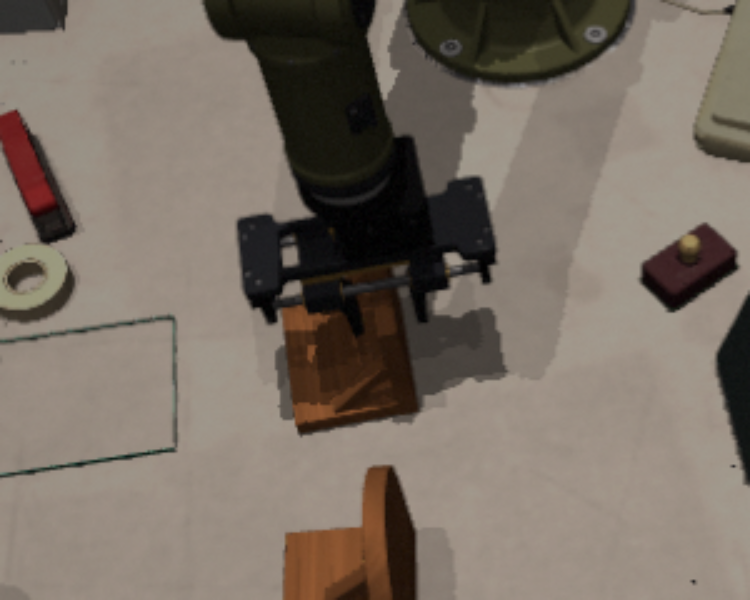

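Fingers straddle the panel (pixels ~350,320 and 420,310). Closing to grip.

```bash
python3 -m creep '[{"linear":[0,0,-0.001],"twist":[0,0,0],"fingers":0.5},{"linear":[0,0,-0.002],"twist":[0,0,0],"fingers":1},{"linear":[0,0,-0.002],"twist":[0,0,0],"fingers":1},{"linear":[0,0,-0.002],"twist":[0,0,0],"fingers":1},{"linear":[0,0,-0.002],"twist":[0,0,0],"fingers":1},{"linear":[0,0,-0.002],"twist":[0,0,0],"fingers":1}]' 40; python3 - <<'E'
from h import *
p,M=axes();print(p)
n=np.array([-.096,.995,0]);l=np.array([.995,.096,0])
plan(p+.17*n+.13*l,95.5)
E
```

```text
time: 3.67
position: [0.4138, -0.129, 0.0652]
tool_rot: [1.132, 1.254, -1.133]
ft_force: [0.2, -1.6, 4.6]
grip_width: 0.183
[ 0.41381477 -0.12897285  0.06521869]
linear [-0.0001, 0.1311, -0.169] twist [0.41, 0.09, -0.07]
```

```bash
python3 -m creep '[{"linear":[0,0.004,-0.008],"twist":[0,0,0],"fingers":1},{"linear":[0,0.012,-0.022],"twist":[0,0,0],"fingers":1},{"linear":[0,0.022,-0.038],"twist":[0,0,0],"fingers":1},{"linear":[0,0.033,-0.053],"twist":[0,0,0],"fingers":1},{"linear":[0,0.044,-0.068],"twist":[0,0,0],"fingers":1},{"linear":[0,0.055,-0.08],"twist":[0,0,0],"fingers":1},{"linear":[0,0.063,-0.09],"twist":[0,0,0],"fingers":1},{"linear":[0,0.067,-0.094],"twist":[0,0,0],"fingers":1}]'; python3 - <<'E'
from h import *
p,M=axes()
n=np.array([-.096,.995,0]);l=np.array([.995,.096,0])
plan(np.array([.41381477,-.12897285,.0645])+.17*n+.13*l,95.5)
p,P=cloud("side")
cv2.imwrite("pics/c.png",cv2.resize(p[60:300,50:350],(750,600))[:,:,::-1])
E
```

```text
time: 4.33
position: [0.4708, -0.0274, 0.0652]
tool_rot: [1.131, 1.256, -1.133]
ft_force: [-6.9, -5.4, 10.9]
grip_width: 0.18
linear [0.0006, 0.0641, -0.0738] twist [0.48, 0.08, 0.02]
```

View pics/c.png

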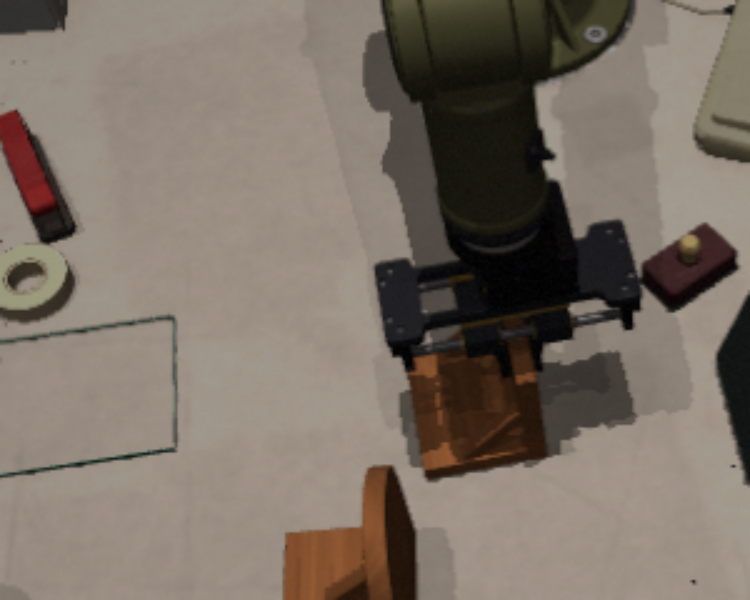

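```bash
python3 -m creep '[{"linear":[0,0.005,-0.006],"twist":[0,0,0],"fingers":1},{"linear":[0,0.014,-0.018],"twist":[0.4,0,0],"fingers":1},{"linear":[0,0.026,-0.031],"twist":[0.4,0,0],"fingers":1},{"linear":[0,0.038,-0.045],"twist":[0.4,0,0],"fingers":1},{"linear":[0,0.05,-0.058],"twist":[0.4,0,0],"fingers":1},{"linear":[0,0.06,-0.068],"twist":[0.4,0,0],"fingers":1},{"linear":[0,0.064,-0.073],"twist":[0.4,0,0],"fingers":1},{"linear":[0,0.064,-0.073],"twist":[0.4,0,0],"fingers":1}]'; python3 - <<'E'
from h import *
p,M=axes()
p,P=cloud("side")
cv2.imwrite("pics/d.png",cv2.resize(p[60:300,150:450],(750,600))[:,:,::-1])
E
```

```text
time: 5.05
position: [0.5276, 0.052, 0.0652]
tool_rot: [1.138, 1.252, -1.136]
ft_force: [1.3, -0.5, 4.9]
grip_width: 0.18
```

View pics/d.png

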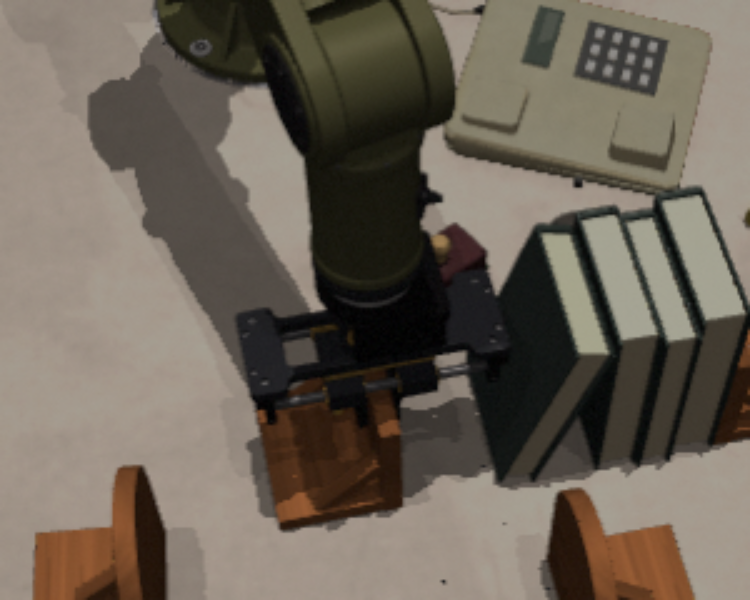

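The bookend followed and the jaws' body stays clear of the leaner. Releasing half-way and rising.

```bash
python3 -m creep '[{"linear":[0,0,0],"twist":[0,0,0],"fingers":0.2},{"linear":[0,0,0],"twist":[0,0,0],"fingers":0},{"linear":[0,0,0],"twist":[0,0,0],"fingers":0},{"linear":[-0.03,0,0],"twist":[0,0,0],"fingers":0},{"linear":[-0.07,0,0],"twist":[0,0,0],"fingers":0},{"linear":[-0.11,0,0],"twist":[0,0,0],"fingers":0},{"linear":[-0.15,0,0],"twist":[0,0,0],"fingers":0},{"linear":[-0.15,0,0],"twist":[0,0,0],"fingers":0}]'; python3 - <<'E'
from h import *
p,M=axes(); print(p)
p,P=cloud("side"); p2,P2=cloud("top"); cv2.imwrite("pics/e.png",topview(P,p)); cv2.imwrite("pics/e2.png",p[:,:,::-1]);
np.save("/tmp/P.npy",P)
for l in("square_b","square_b_face","leaning_volume"): print(l,[(np.round(r["centre"],3).tolist(),round(r["conf"],2)) for r in nets.place_of("side",l)][:5])
E
```

```text
time: 5.77
position: [0.5303, 0.0522, 0.2222]
tool_rot: [1.143, 1.243, -1.13]
ft_force: [1.3, 0.7, 0.7]
grip_width: 0.497
[0.53029425 0.05218866 0.22220638]
square_b [([0.528, 0.013, 0.003], 0.75), ([0.515, 0.153, 0.002], 0.26)]
square_b_face [([0.528, 0.057, 0.014], 0.91)]
leaning_volume [([0.511, 0.153, 0.002], 0.82)]
```

View pics/e.png

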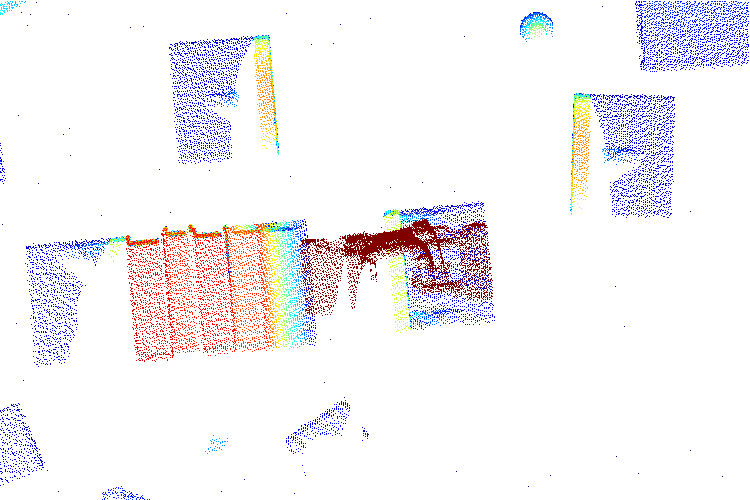

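View pics/e2.png

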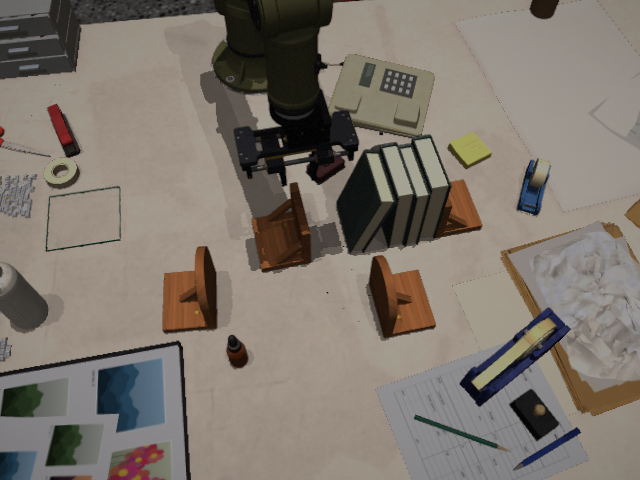

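```bash
python3 - <<'E'
from h import *
print(np.round(readout.get_state()["joint_positions"],2))
plan((.541,-.066,.2),4.9); plan((.541,-.066,.2),-175.2)
E
```

```text
[ 0.57  0.13 -0.77  1.76  0.09  1.29 -1.7 ]
linear [0.0127, 0.0046, 0.118] twist [-89.4, -0.15, 0.14]
linear [0.0127, 0.0046, 0.118] twist [-89.3, -0.15, 0.14]
```

```bash
python3 -m creep '[{"linear":[0,0,0.02],"twist":[-7,0,0],"fingers":-0.6},{"linear":[0,0,0.04],"twist":[-14,0,0],"fingers":-0.6},{"linear":[0,0,0.06],"twist":[-21,0,0],"fingers":-0.6},{"linear":[0,0.005,0.08],"twist":[-28,0,0],"fingers":-0.6},{"linear":[0,0.005,0.1],"twist":[-35,0,0],"fingers":-0.6},{"linear":[0,0.005,0.118],"twist":[-42,0,0],"fingers":-0.6},{"linear":[0,0.005,0.118],"twist":[-49,0,0],"fingers":-0.6},{"linear":[0,0.005,0.118],"twist":[-56,0,0],"fingers":-0.6}]'; python3 - <<'E'
from h import *
print(np.round(readout.get_state()["joint_positions"],2))
plan((.541,-.066,.2),4.9)
E
```

```text
time: 6.68
position: [0.5415, -0.0673, 0.2122]
tool_rot: [0.388, 1.54, -0.387]
ft_force: [-0.3, 0.8, -0.1]
grip_width: 0.797
[ 0.77  0.18 -0.77  1.72  0.13  1.3  -0.52]
linear [0.0122, 0.001, -0.001] twist [-33.2, -0.24, -0.03]
```

```bash
python3 -m creep '[{"linear":[0,0,0],"twist":[-7,0,0],"fingers":-0.6},{"linear":[0,0,0],"twist":[-14,0,0],"fingers":-0.6},{"linear":[0,0,0],"twist":[-21,0,0],"fingers":-0.6},{"linear":[0.012,0.001,-0.001],"twist":[-28,0,0],"fingers":-0.6},{"linear":[0.03,0.001,-0.001],"twist":[-33.2,0,0],"fingers":-0.6},{"linear":[0.06,0.001,-0.001],"twist":[-33.2,0,0],"fingers":-0.6},{"linear":[0.09,0.001,-0.001],"twist":[-33.2,0,0],"fingers":-0.6},{"linear":[0.09,0.001,-0.001],"twist":[-33.2,0,0],"fingers":-0.6}]'; python3 - <<'E'
from h import *
plan((.541,-.066,.016),4.9)
p,P=cloud("side")
cv2.imwrite("pics/f.png",cv2.resize(p[60:300,150:450],(750,600))[:,:,::-1])
E
```

```text
time: 7.35
position: [0.5367, -0.064, 0.1175]
tool_rot: [-0.062, 1.582, 0.068]
ft_force: [-1.9, -0.6, -1.0]
grip_width: 0.804
linear [0.1014, -0.0028, 0.0053] twist [-0.17, -0.71, -0.24]
```

View pics/f.png

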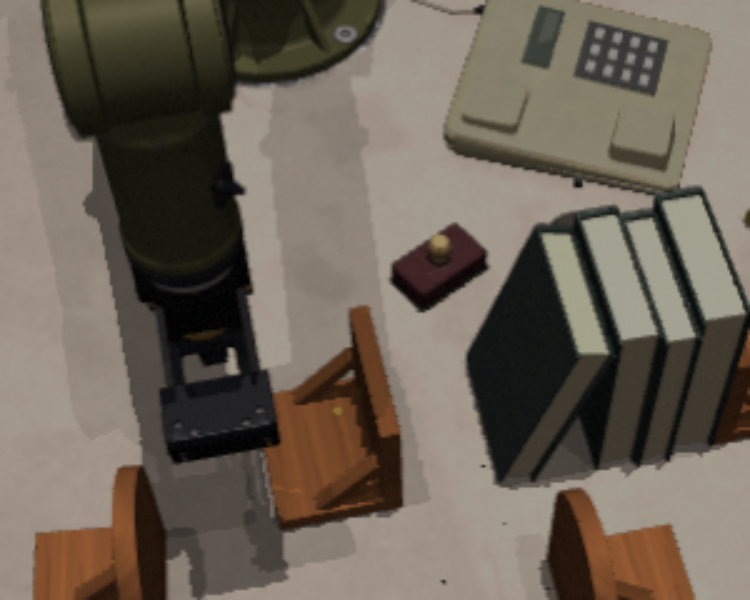

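```bash
python3 -m creep '[{"linear":[0.025,0,0.002],"twist":[0,0,0],"fingers":-0.6},{"linear":[0.05,0,0.002],"twist":[0,0,0],"fingers":-0.6},{"linear":[0.07,0,0.002],"twist":[0,0,0],"fingers":-0.6},{"linear":[0.085,0,0.002],"twist":[0,0,0],"fingers":-0.6},{"linear":[0.095,0,0.002],"twist":[0,0,0],"fingers":-0.6},{"linear":[0.1,0,0.002],"twist":[0,0,0],"fingers":-0.6},{"linear":[0.1,0,0.002],"twist":[0,0,0],"fingers":-0.6}]'; python3 - <<'E'
from h import *
plan((.541,-.066,.016),4.9)
n=np.array([-.086,.996]); p,M=axes(); print((p[:2]-[.5385,-.0405])@n)
p,P=cloud("side")
cv2.imwrite("pics/g.png",cv2.resize(p[60:300,150:450],(750,600))[:,:,::-1])
E
```

```text
time: 7.98
position: [0.5443, -0.0641, 0.0245]
tool_rot: [-0.064, 1.57, 0.065]
ft_force: [0.3, 0.3, 0.2]
grip_width: 0.802
linear [0.0085, -0.0017, -0.0034] twist [-0.18, -0.03, -0.02]
-0.02397025638963326
```

View pics/g.png

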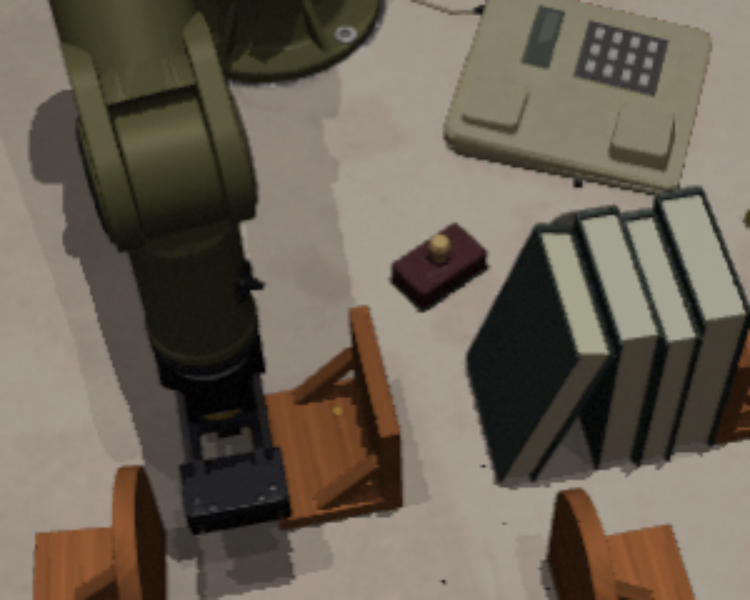

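```bash
python3 -m creep '[{"linear":[0.0085,0,-0.003],"twist":[0,0,0],"fingers":-0.6},{"linear":[0.0085,0,-0.003],"twist":[0,0,0],"fingers":-0.6},{"linear":[0.0085,0.006,-0.003],"twist":[0,0,0],"fingers":-0.6},{"linear":[0.0085,0.013,-0.003],"twist":[0,0,0],"fingers":-0.6},{"linear":[0.0085,0.02,-0.003],"twist":[0,0,0],"fingers":-0.6},{"linear":[0.0085,0.029,-0.003],"twist":[0,0,0],"fingers":-0.6},{"linear":[0.0085,0.038,-0.003],"twist":[0,0,0],"fingers":-0.6},{"linear":[0.0085,0.047,-0.003],"twist":[0,0,0],"fingers":-0.6}]'; python3 - <<'E'
from h import *
n=np.array([-.086,.996]); p,M=axes(); print(p,(p[:2]-[.5385,-.0405])@n)
p,P=cloud("side")
cv2.imwrite("pics/i.png",cv2.resize(p[60:300,150:450],(750,600))[:,:,::-1])
E
```

```text
time: 8.7
position: [0.5376, -0.017, 0.0164]
tool_rot: [-0.065, 1.569, 0.064]
ft_force: [0.6, -3.3, 1.9]
grip_width: 0.802
[ 0.5376082  -0.01704371  0.01637528] 0.02343916322994887
```

View pics/i.png

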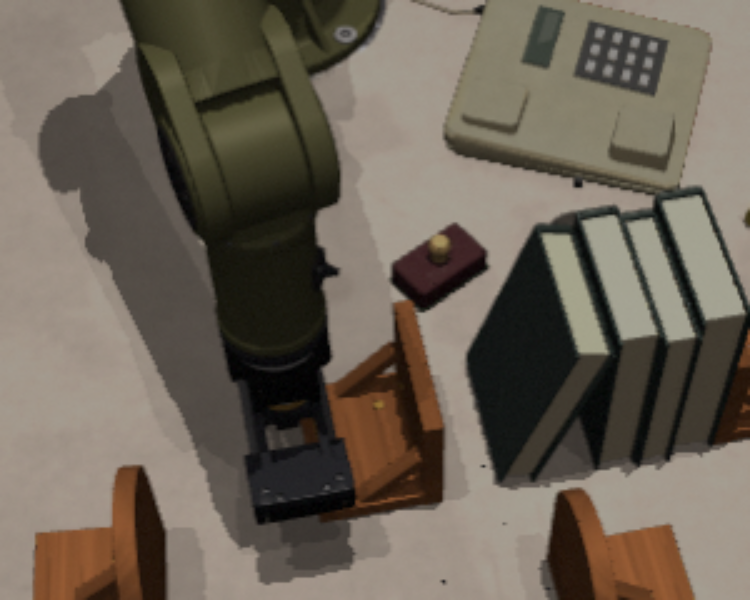

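```bash
python3 -m creep '[{"linear":[0,0.007,0],"twist":[0,0,0],"fingers":-0.6},{"linear":[0,0.014,0],"twist":[0,0,0],"fingers":-0.6},{"linear":[0,0.021,0],"twist":[0,0,0],"fingers":-0.6},{"linear":[0,0.028,0],"twist":[0,0,0],"fingers":-0.6},{"linear":[0,0.034,0],"twist":[0,0,0],"fingers":-0.6},{"linear":[0,0.04,0],"twist":[0,0,0],"fingers":-0.6},{"linear":[0,0.046,0],"twist":[0,0,0],"fingers":-0.6},{"linear":[0,0.052,0],"twist":[0,0,0],"fingers":-0.6}]'; python3 - <<'E'
from h import *
n=np.array([-.086,.996]); p,M=axes(); print(p,(p[:2]-[.5385,-.0405])@n)
p,P=cloud("side"); cv2.imwrite("pics/jt.png",topview(P,p,x0=.4,x1=.6,y0=-.05,y1=.45,s=1500))
cv2.imwrite("pics/j.png",cv2.resize(p[60:300,200:500],(750,600))[:,:,::-1])
E
```

```text
time: 9.42
position: [0.5332, 0.0335, 0.0161]
tool_rot: [-0.066, 1.57, 0.063]
ft_force: [0.7, -8.4, 5.0]
grip_width: 0.8
[0.53319866 0.03349831 0.01608639] 0.07415823303582589
```

View pics/j.png

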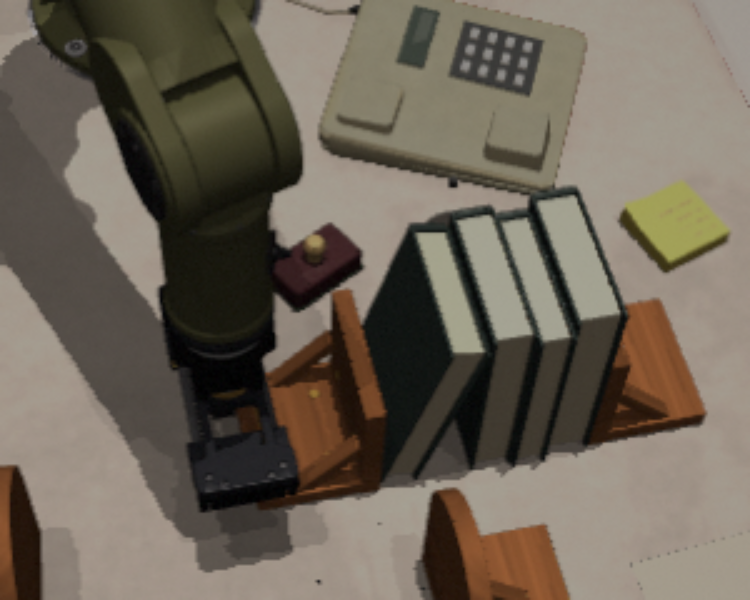

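View pics/jt.png

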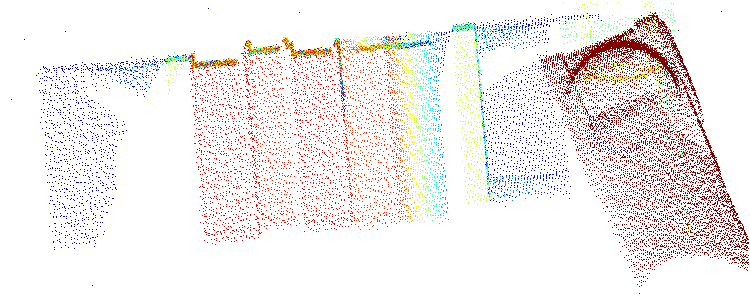

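```bash
python3 -m creep '[{"linear":[0,0.004,0],"twist":[0,0,0],"fingers":-0.6},{"linear":[0,0.008,0],"twist":[0,0,0],"fingers":-0.6},{"linear":[0,0.012,0],"twist":[0,0,0],"fingers":-0.6},{"linear":[0,0.016,0],"twist":[0,0,0],"fingers":-0.6},{"linear":[0,0.02,0],"twist":[0,0,0],"fingers":-0.6},{"linear":[0,0.024,0],"twist":[0,0,0],"fingers":-0.6},{"linear":[0,0.028,0],"twist":[0,0,0],"fingers":-0.6},{"linear":[0,0.032,0],"twist":[0,0,0],"fingers":-0.6}]'; python3 - <<'E'
from h import *
n=np.array([-.086,.996]); p,M=axes(); print(p,(p[:2]-[.5385,-.0405])@n)
p,P=cloud("side"); cv2.imwrite("pics/kt.png",topview(P,p,x0=.4,x1=.6,y0=-.05,y1=.45,s=1500))
cv2.imwrite("pics/k.png",cv2.resize(p[60:300,200:500],(750,600))[:,:,::-1])
E
```

```text
time: 10.13
position: [0.5306, 0.065, 0.0161]
tool_rot: [-0.066, 1.57, 0.062]
ft_force: [0.8, -7.1, 4.6]
grip_width: 0.799
[0.53059611 0.06502726 0.01610301] 0.10578488720077636
```

View pics/k.png

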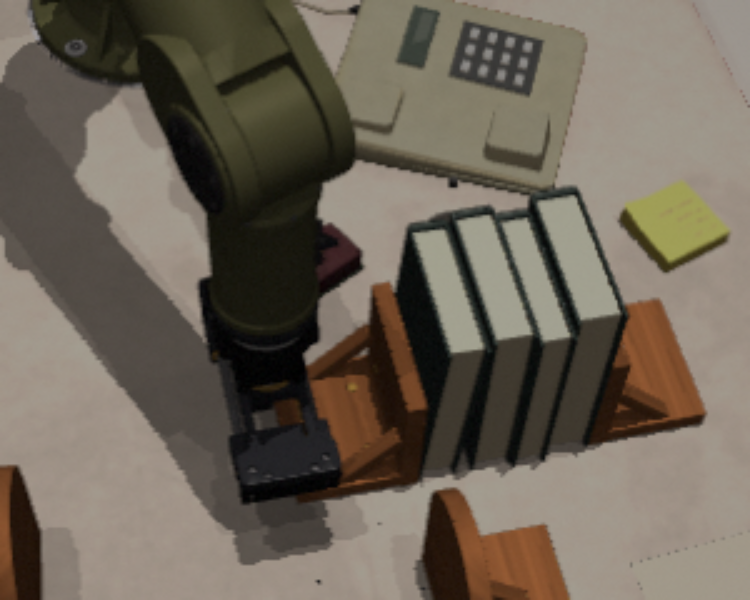

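View pics/kt.png

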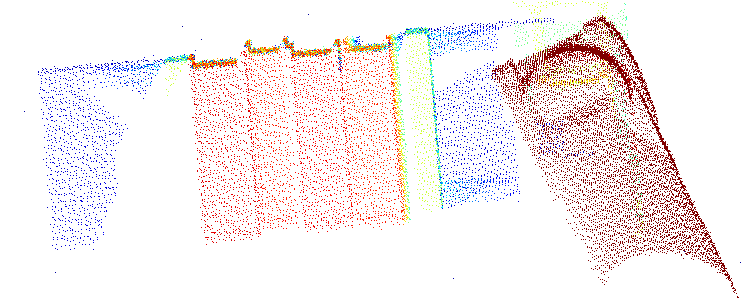

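```bash
python3 -m creep '[{"linear":[0,0.0015,0],"twist":[0,0,0],"fingers":-0.6},{"linear":[0,0.003,0],"twist":[0,0,0],"fingers":-0.6},{"linear":[0,0.0045,0],"twist":[0,0,0],"fingers":-0.6},{"linear":[0,0.006,0],"twist":[0,0,0],"fingers":-0.6},{"linear":[0,0.007,0],"twist":[0,0,0],"fingers":-0.6}]'; python3 - <<'E'
from h import *
n=np.array([-.086,.996]); p,M=axes(); print(p,(p[:2]-[.5385,-.0405])@n)
p,P=cloud("side"); cv2.imwrite("pics/lt.png",topview(P,p,x0=.4,x1=.6,y0=-.05,y1=.45,s=1500))
cv2.imwrite("pics/l.png",cv2.resize(p[130:270,320:500],(771,600),interpolation=2)[:,:,::-1])
E
```

```text
time: 10.6
position: [0.5299, 0.072, 0.016]
tool_rot: [-0.065, 1.57, 0.063]
ft_force: [-0.3, -6.8, 4.1]
grip_width: 0.803
[0.52990016 0.07204429 0.0160131 ] 0.11283369595841587
```

View pics/l.png

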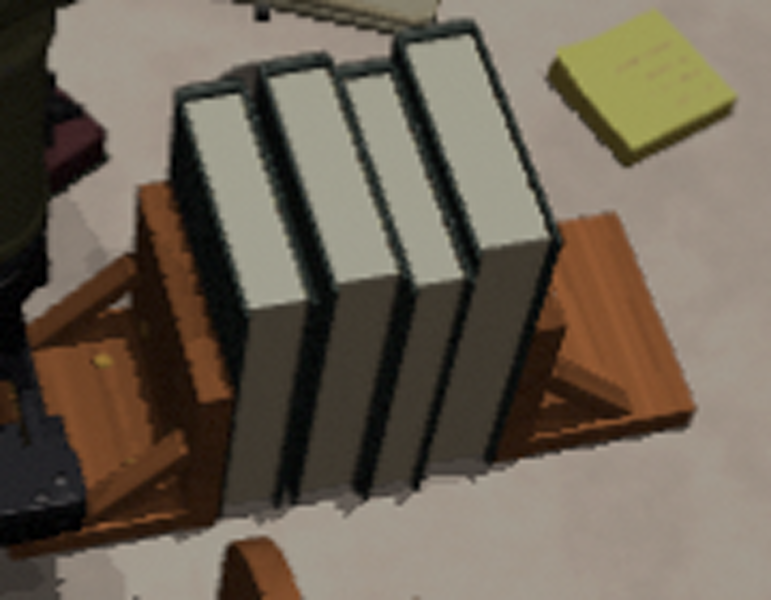

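View pics/lt.png

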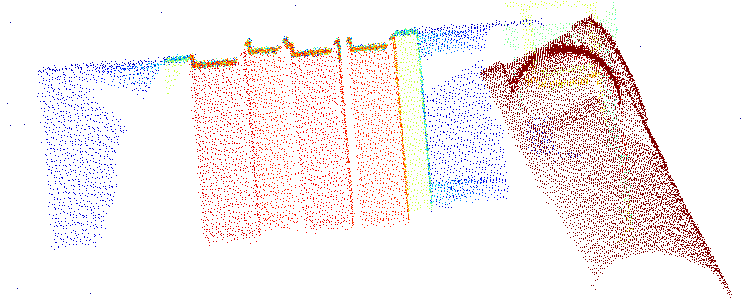

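```bash
python3 -m creep '[{"linear":[0,0.001,0],"twist":[0,0,0],"fingers":-0.6},{"linear":[0,0.002,0],"twist":[0,0,0],"fingers":-0.6},{"linear":[0,0.003,0],"twist":[0,0,0],"fingers":-0.6},{"linear":[0,0.004,0],"twist":[0,0,0],"fingers":-0.6},{"linear":[0,0.004,0],"twist":[0,0,0],"fingers":-0.6}]'
```

```text
time: 11.07
position: [0.5296, 0.0761, 0.016]
tool_rot: [-0.065, 1.57, 0.063]
ft_force: [1.5, -7.2, 4.2]
grip_width: 0.799
```

```bash
python3 -m creep '[{"linear":[0,0.001,0],"twist":[0,0,0],"fingers":-0.6},{"linear":[0,0.002,0],"twist":[0,0,0],"fingers":-0.6}]';  python3 - <<'E'
from h import *
p,P=cloud("side"); cv2.imwrite("pics/mt.png",topview(P,p,x0=.4,x1=.6,y0=-.05,y1=.45,s=1500))
cv2.imwrite("pics/m.png",cv2.resize(p[130:270,320:500],(771,600),interpolation=2)[:,:,::-1])
E
```

```text
time: 11.23
position: [0.5295, 0.0772, 0.016]
tool_rot: [-0.066, 1.57, 0.062]
ft_force: [1.3, -9.9, 4.6]
grip_width: 0.798
```

View pics/m.png

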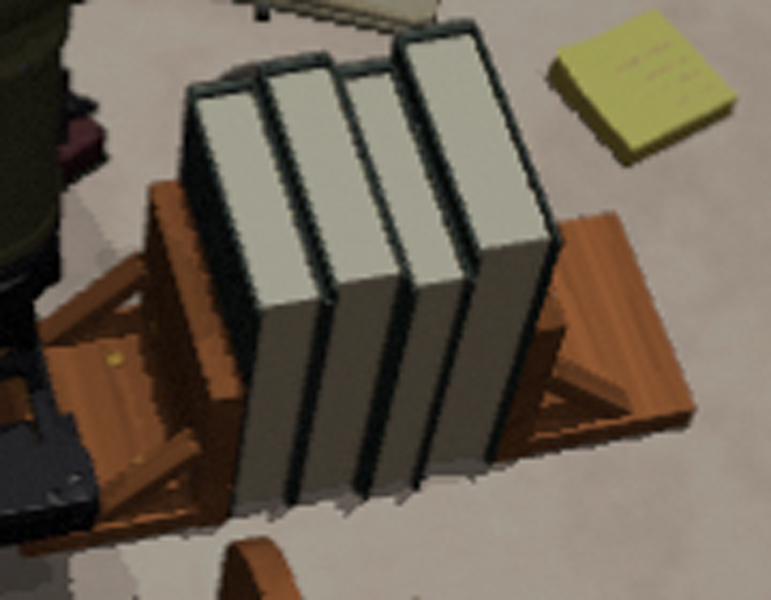

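View pics/mt.png

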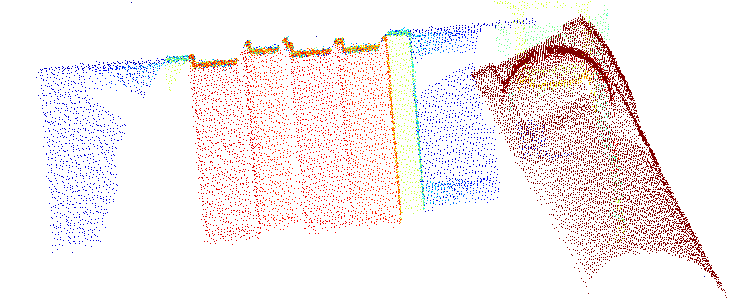

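```bash
python3 -m creep '[{"linear":[0,0.001,0],"twist":[0,0,0],"fingers":-0.6},{"linear":[0,0.002,0],"twist":[0,0,0],"fingers":-0.6},{"linear":[0,0.002,0],"twist":[0,0,0],"fingers":-0.6}]'
```

```text
time: 11.53
position: [0.5294, 0.0775, 0.016]
tool_rot: [-0.068, 1.571, 0.059]
ft_force: [0.5, -11.4, 5.7]
grip_width: 0.8
```

Snug: 2 mm commanded gave only 0.3 mm of travel, force rising. Backing off and rising.

```bash
python3 -m creep '[{"linear":[0,-0.005,0],"twist":[0,0,0],"fingers":-0.6},{"linear":[0,-0.015,0],"twist":[0,0,0],"fingers":-0.6},{"linear":[0,-0.03,0],"twist":[0,0,0],"fingers":-0.6},{"linear":[0,-0.045,0],"twist":[0,0,0],"fingers":-0.6},{"linear":[-0.03,-0.05,0],"twist":[0,0,0],"fingers":-0.6},{"linear":[-0.07,-0.05,0],"twist":[0,0,0],"fingers":-0.6},{"linear":[-0.11,-0.05,0],"twist":[0,0,0],"fingers":-0.6},{"linear":[-0.15,-0.05,0],"twist":[0,0,0],"fingers":-0.6}]'; python3 -m creep '[{"linear":[-0.03,-0.02,0],"twist":[0,0,0],"fingers":-0.6},{"linear":[-0.06,-0.05,0],"twist":[0,0,0],"fingers":-0.6},{"linear":[-0.06,-0.085,0],"twist":[0,0,0],"fingers":-0.6},{"linear":[-0.06,-0.12,0],"twist":[0,0,0],"fingers":-0.6},{"linear":[-0.06,-0.155,0],"twist":[0,0,0],"fingers":-0.6},{"linear":[-0.06,-0.19,0],"twist":[0,0,0],"fingers":-0.6},{"linear":[-0.06,-0.22,0],"twist":[0,0,0],"fingers":-0.6},{"linear":[-0.06,-0.22,0],"twist":[0,0,0],"fingers":-0.6}]'
python3 - <<'E'
from h import *
p,P=cloud("side"); p2,P2=cloud("top"); np.save("/tmp/Q.npy",P); cv2.imwrite("pics/nt.png",np.vstack([topview(P,p,x0=.4,x1=.6,y0=-.05,y1=.45,s=1500)[:,:750],topview(P2,p2,x0=.4,x1=.6,y0=-.05,y1=.45,s=1500)[:,:750]]))
cv2.imwrite("pics/n.png",p[:,:,::-1]);cv2.imwrite("pics/n2.png",p2[:,:,::-1])
for n in("side","top"):
  for l in("square_b","arched_b","square_b_face","volume_1","dropper","jar","paperweight"): print(n,l,[(np.round(r["centre"],3).tolist(),round(r["conf"],2)) for r in nets.place_of(n,l)][:5])
E
```

```text
time: 12.2
position: [0.5322, 0.0328, 0.1668]
tool_rot: [-0.063, 1.572, 0.068]
ft_force: [0.6, -0.1, -0.3]
grip_width: 0.8
time: 12.87
position: [0.5504, -0.1955, 0.2244]
tool_rot: [-0.058, 1.571, 0.057]
ft_force: [-0.2, -1.7, -0.7]
grip_width: 0.798
side square_b [([0.491, 0.368, 0.0], 0.93), ([0.52, 0.133, -0.002], 0.75)]
side arched_b [([0.642, -0.173, -0.003], 0.92), ([0.521, 0.183, 0.012], 0.72), ([0.698, 0.225, -0.0], 0.68)]
side square_b_face [([0.52, 0.184, 0.013], 0.77)]
side volume_1 [([0.507, 0.265, 0.004], 0.84), ([0.51, 0.236, 0.001], 0.82), ([0.496, 0.299, -0.001], 0.58)]
side dropper [([0.764, -0.09, 0.001], 0.77), ([0.51, 0.236, -0.002], 0.17)]
side jar []
side paperweight [([0.357, 0.124, -0.002], 0.89)]
top square_b [([0.496, 0.368, -0.005], 0.73), ([0.516, 0.137, 0.001], 0.69)]
top arched_b [([0.644, -0.18, 0.0], 0.97), ([0.702, 0.223, -0.002], 0.79), ([0.642, -0.125, 0.007], 0.28)]
top square_b_face [([0.514, 0.192, 0.015], 0.8), ([0.504, 0.201, -0.0], 0.7)]
top volume_1 [([0.506, 0.233, 0.002], 0.81), ([0.503, 0.298, -0.0], 0.71), ([0.512, 0.267, 0.0], 0.69)]
top dropper [([0.767, -0.089, 0.003], 0.9)]
top jar [([0.373, 0.242, -0.0], 0.88)]
top paperweight [([0.359, 0.124, -0.003], 0.73)]
```

View pics/n.png

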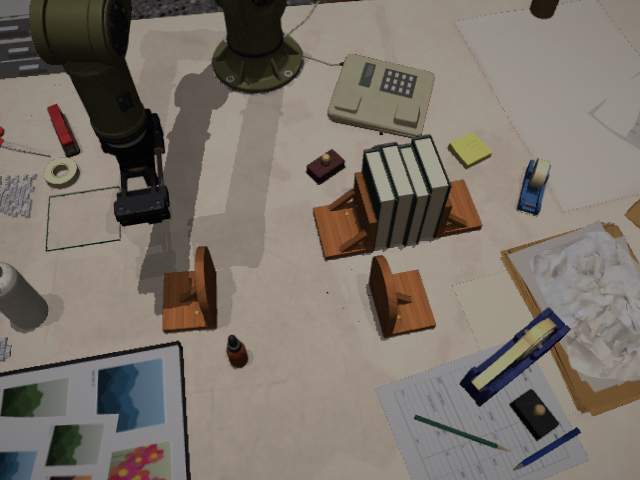

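View pics/n2.png

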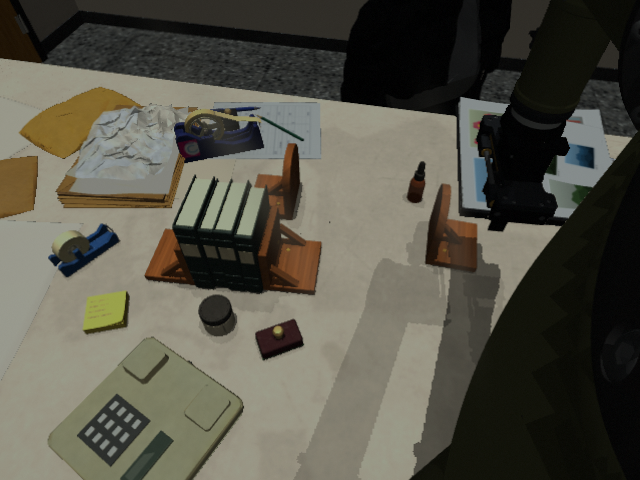

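View pics/nt.png

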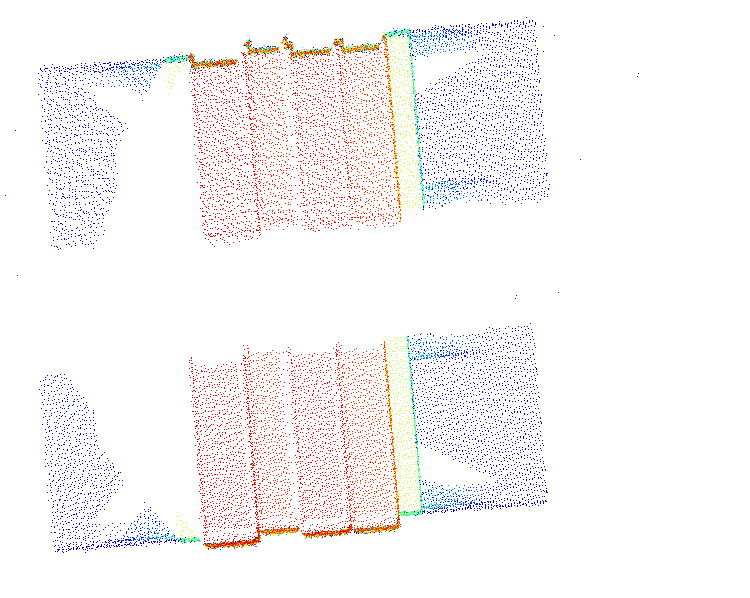

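The pictures show the row snug between the matched pair, with everything else in place and the gripper clear. Handing in.

```bash
python3 -c "
from bench import job; print(job.close_job())"
```

```text
the job is handed in; nothing more can be done
None
```

The slumped volume now stands upright, and the row is snug between its own bookend and the twin. I handed the job in at about 13 s of the 45 s; no verdict was reported.

**What I did:** The row's own bookend is the square one: it shows a strut at each side and no arch. Its twin is therefore `square_b`. I gripped its panel and slid it along the table until it was in line with the row. Then I let go and pushed its rear edge squarely until the volume rose and the row closed up. At the end, 2 mm of commanded push gave only 0.3 mm of travel, with about 11 N on the tool. I then backed the arm off clear of everything.

**Last checks:**
- **Row:** in both cameras all volumes look upright, with no visible gaps and the twin's face flat on the last volume. I did not fit the tilt numerically.
- **Twin:** it looks square to the row and sits about 5–8 mm off centre; 30 mm is allowed.
- **Everything else:** the other volumes, the row's own bookend, the odd bookends and the bystanders are where they started, to within the networks' few millimetres of error.

**Disagreements:** the side camera also called the twin's face "arched" once (0.72) and missed the jar in both checks. The pictures and the top camera contradict both.

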